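# Clear the clay arch, snap the grease gun on the bearing nipple and hold its stroke

### The job

Lift the clay arch off the shaft bearing and set it down gently, upright on the table at least a hand's width clear, without tipping it or disturbing the pot and cups, and let go of it. Then take the grease gun from its rest, press it squarely onto the tilted grease nipple until it snaps on, and push on until its sprung nose is well over half-way telescoped in. Finish while holding it there: keep gripping the gun and pressing against its spring.

Things in the scene. Friction and masses are not known exactly. Their poses are not given: they have to be found in the camera images.
- arch: Fragile clay arch (upside-down U), about 0.33 kg, loose, standing over the bearing, 15 mm to the bearing's -x of its origin: 110 mm wide along its y, 50 mm deep along its x (open fore and aft), 115 mm high; walls and flat top web (62 mm long in y) 10 mm thick. Origin on the ground midway between the legs, z up. Pinch the web from above across the 50 mm depth. Similar pieces far aside are stock.
- bearing: Fixed grey cast shaft bearing, steel shaft along its x. Foot 130 (x) x 60 (y) x 12 mm, housing 70 x 56 mm, 52 mm high; shaft 28 mm thick, its axis 28 mm up, with a disc 52 mm across at the +x end (x = 68 to 80 mm; shaft ends at 85). Origin: centre of the underside, z up.
- nipple: Fixed, slippery steel grease nipple on the bearing, leaning 25 degrees from vertical to the bearing's -x. Origin at its foot (10 mm to the bearing's -x of its origin, 62 mm up); z outward along its axis. Along z: foot 18 mm across to 8 mm, neck 10 mm across to 18 mm, head 16 mm across from 19.5 to 26 mm, then a cone to a flat 9 mm across at 32 mm (the tip).
- nipple_tip (a point): Centre of the flat end of the nipple, 32 mm out along the nipple's z, about 91 mm above the table.
- gun: Loose push-type grease gun, about 0.34 kg, standing nose down in the rest, turned anyhow. Origin: centre of the mouth when the nose is fully out; z from mouth to handle end (up at first; along nipple z when on it). Along z: round nose 34 mm across, 0 to 34 mm; collar 44 mm across, 46 to 54 mm (fingertips can bear on it); square grip 28 x 28 mm across its x and y, 54 to 104 mm; cap to 112 mm.
- gun_nose (a joint): How far the nose is telescoped into the gun: 0 (fully out, as at the start) to 0.010 m (stop). Its spring takes 5.4 N to start, plus 0.9 N per mm: 14.4 N at the stop.
- gun_mouth (a point): Centre of the nose's open mouth (moves with the nose). The bore is 18 mm wide and 22 mm deep. Three sprung jaws 5 mm inside leave 12.4 mm free; 6 to 12 N (least when well centred) drives them over the nipple's head, the nose telescoping by up to 7 mm first and then jumping forward.
- gun_seat (a point): Centre of the floor of the nose's bore, 22 mm in from the mouth (moves with the nose). When the gun is snapped on, it rests on the nipple tip, the mouth 10 mm out along the nipple's z.
- rest: Fixed wooden rest, 80 x 80 x 24 mm, with a round hole 44 mm across and 16 mm deep in which the gun's nose stands (hole floor 8 mm above the table). Origin: centre of the underside. It is left or right of the bearing.
- pot: Small clay pot, bystander, 92 mm across, 80 mm high, loose, on the other side from the rest. Origin: centre of the underside.
- cup0: Clay cup, bystander, 60 mm across, 62 mm high, loose, beyond the bearing. Origin: centre of the underside.
- cup1: Clay cup like the other, bystander, beyond the bearing. Origin: centre of the underside.
Mind the look-alikes: they are no part of the job. What is shaped like the gun but pink or yellow is not meant.

How it is judged:
By the outcome, as a careful person would: the job done as asked, in the order asked, and still so for the second after the job is handed in, while the arm keeps its last pose, push and grip.
It also fails if it takes over 61 s, if anything falls off the work surface, if the arm or the gripper's body presses on something with over 40 N, if the wrist force passes 120 N, or if a joint passes its speed limit or range.

### The arm

A 6-joint arm with a two-finger parallel gripper is mounted at the origin on the work surface. World frame = base frame: x ahead of the robot, y to its left, z up, the work surface at z = 0. Lengths are in m, angles in rad, forces in N, time in s.
With the tool pointing down it reaches from about 0.35 to 0.975 m from the base axis. Payload 4.9 kg.
Tool frame: the origin (TCP) lies on the front face of the gripper's body, between the roots of the fingers; the fingertips stand 73 mm ahead of it and the grasp point (between the pads) lies 54 mm ahead of it; z points along the fingers, y is the line along which they close (so a half turn about z gives the same grasp; the last joint's range is limited). The gripper opens to 85 mm and grips with 20 to 120 N. Pads are 22 mm wide; open, the fingers measure 114 mm over their backs; the gripper's body (76 mm by 85 mm) begins 54 mm behind the grasp point. The pads swing forward as they close: fully open they stand 13 mm farther back than shut.
Start: joints at [-1.468, 0.053, 1.613, -0, 1.476, -0.119], TCP at [0.137, -0.61, 0.304] pointing down, gripper open.
Joint ranges: [-3.01, 3.01], [-1.01, 2.22], [0.06, 2.58], [-1.02, 4.17], [0.09, 2.62], [-3.14, 3.14]. Speed limits (rad/s): [2.57, 2.57, 3.14, 3.14, 3.14, 3.14].

### API

Orientations are given as a rotation vector (axis times angle).
In Python, from station import status, imaging, order gives the robot as it stands.
- The arm moves only by the tool arm_command, never from a script. Its argument "increments" is a list of rows, each an object with "slide": the shift along the tool's x, y, z in m, a list of three; "spin": the turn about the tool's z in degrees; "gripper": the opening, from -1 (shut) to 1 (fully open). In form: [{"slide": [x, y, z], "spin": spin, "gripper": gripper}, ...]. A call has 1 to 8 rows; each row is the pose to reach, as a shift and turn from the pose commanded when the call began, along the tool's axes at that moment; what a row does not reach only later rows make up. A row lasts 1/12 s, in which the tool goes at most 41.7 mm and 7.16 degrees, less where a joint would pass 70% of its speed; a pose out of reach is approached as far as the arm can. A call with a gripper value outside its range is refused whole. The fingers move at their own pace and stop on an object; "newtons" is the grip in N (left out, the last holds). Time passes only in rows, so rows that repeat a pose let the fingers close. It gives the time, the measured TCP pose, the force, the opening and the grip force at its end, in the units of the state.
- status.get_obs(): the state, without advancing time (a new reading comes with each control period).
- imaging.get_image(name): name is "scene" or "top" or "wrist"; returns a dict with "frame" (384x512x3 uint8, red, green, blue), "vfov" (degrees; the focal length in pixels is half the picture's height over the tangent of half this angle, whatever the lens; pixels are square), "cx", "cy" (the principal point, pixels), "view" (4x4, takes a point from world to camera coordinates); the wrist camera has in their place "mount" (4x4, takes a point from camera to tool coordinates, whose origin is the TCP and whose axes are the flange's). Camera axes: x right, y up, looking along -z (the intrinsics and any distortion apply to the point x, -y, -z); pixel columns grow to the right and rows downward; lengths in m; the calibration is good to about 2 mm. A picture is of the moment at which its call begins: read the wrist's pose just before it. There is no depth.
- order.finish_job(): hands the job in; it is judged then, once.
The state is a dict: "t": time; "q": joint angles; "dq": joint speeds; "effort": joint torques, N m; "tool_pos": TCP position; "tool_rot": TCP orientation; "contact_force": force on the tool from outside, world axes, zero at the start; "wrist_torque": the same for the moment, N m; "opening": finger opening in m; "grip_force": force on a finger pad.
Only numpy, scipy, OpenCV 4.12 (cv2) and the standard library are available. Lean on these libraries where they do the work, as an engineer would, in place of code of your own. Each camera call takes 0.05 s, during which the arm holds its last target. There are 200 camera calls.

## Working session

There is one attempt and no reset: what is moved stays moved. The work goes in short steps, Python scripts to look and compute and a tool call to move; the robot and the scene stay as the last step left them, time stands still between calls to the robot, and variables do not carry over. Pictures are saved under pics/ and viewed, at most 10 in all, crops included, and the job is handed in when it is done.

Besides the shell and the picture viewer there is one more tool, called after "Emit:" by a JSON object that holds its "api" and its "payload", one argument or row to a line. arm_command: Moves the arm, as the interface text tells. Its arguments: {"type":"object","properties":{"increments":{"type":"array","items":{"type":"object","properties":{"slide":{"type":"array","items":{"type":"number"}},"spin":{"type":"number"},"gripper":{"type":"number"}}}},"newtons":{"type":"number"}},"required":["increments"]}

```bash
ls; mkdir -p pics
python3 - <<'E'
from station import status, imaging
import cv2,numpy as np
o=status.get_obs(); print(o)
for n in("scene","top"):
    d=imaging.get_image(n); cv2.imwrite(f"pics/{n}0.png",d["frame"][:,:,::-1]); print({k:v for k,v in d.items() if k!="frame"})
    np.save(f"pics/{n}0.npy",d["frame"])
d=imaging.get_image("wrist"); print({k:v for k,v in d.items() if k!="frame"})
a=[cv2.imread(f"pics/{n}0.png") for n in("scene","top")]
E
```

```text
pics
{'t': 0.0, 'q': array([-1.46797961e+00,  5.33709263e-02,  1.61431803e+00,  6.00896604e-06,
        1.47597091e+00, -1.18984839e-01]), 'dq': array([-0.00014562,  0.00020252, -0.00047412,  0.00173395,  0.00019461,
        0.00043909]), 'effort': array([ 8.17147593e-04, -3.93676043e+01, -3.70180678e+01, -1.05868410e-04,
        7.03051468e-03,  6.33809591e-06]), 'tool_pos': array([ 0.13745376, -0.60920962,  0.30263978]), 'tool_rot': array([-3.12023896e+00, -3.47461662e-01, -3.56217571e-05]), 'contact_force': array([-0.38092668, -0.17673175,  0.58142819]), 'wrist_torque': array([0.00357949, 0.04162232, 0.01620832]), 'grip_force': 0.0, 'opening': 0.08540493977880172}
{'vfov': 54.522628142408365, 'cx': 257.9781238687556, 'cy': 190.70280112519802, 'view': array([[ 0.30546424,  0.95195429,  0.02178574, -0.20337338],
       [-0.57940196,  0.16766568,  0.79760993,  0.23283465],
       [ 0.75563547, -0.25626401,  0.60278005, -1.287406  ],
       [ 0.        ,  0.        ,  0.        ,  1.        ]])}
{'vfov': 46.30928905559316, 'cx': 258.9137635499135, 'cy': 191.4498065889654, 'view': array([[ 0.02686289, -0.9994226 ,  0.02080523,  0.0198928 ],
       [ 0.98793061,  0.02971863,  0.15201946, -0.57767236],
       [-0.15254998,  0.01647044,  0.9881585 , -1.19456247],
       [ 0.        ,  0.        ,  0.        ,  1.        ]])}
{'vfov': 70.1790791566953, 'cx': 255.5399585374245, 'cy': 191.22352923262352, 'mount': array([[-2.69783318e-04,  9.58470184e-01,  2.85192625e-01,
         7.30088246e-02],
       [ 9.99999381e-01,  5.66555211e-04, -9.58100256e-04,
        -7.19961005e-04],
       [-1.07988790e-03,  2.85192189e-01, -9.58469743e-01,
        -6.92607097e-02],
       [ 0.00000000e+00,  0.00000000e+00,  0.00000000e+00,
         1.00000000e+00]])}
```

View pics/scene0.png

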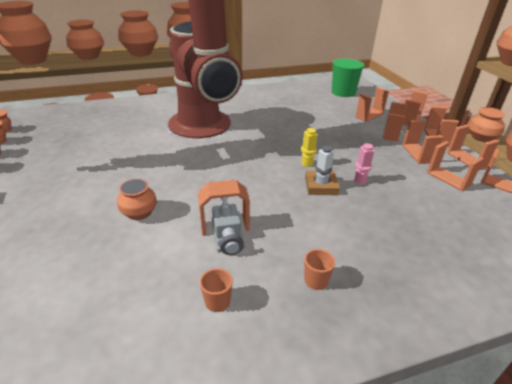

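View pics/top0.png

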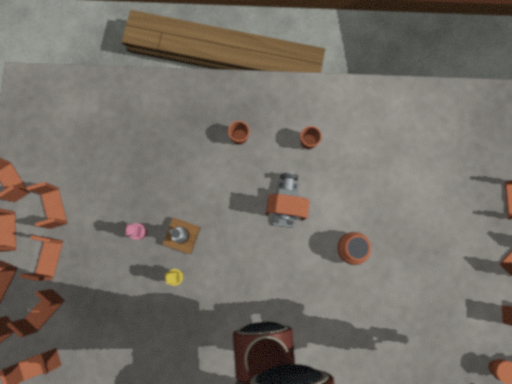

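Scene view: arch over the bearing at (226,208), grey gun in the rest (323,180), pink/yellow decoys, pot (136,200), cups (217,290),(318,270). Top view: arch web (288,207), bearing disc end (288,180), rest (181,235), pot (354,248), cups (238,132),(311,137).

```bash
cat > h.py <<'E'
import numpy as np, cv2
from scipy.spatial.transform import Rotation as R
from station import status, imaging
def cam(name, save=None):
    o=status.get_obs(); d=imaging.get_image(name); f=d["frame"]
    F=f.shape[0]/2/np.tan(np.radians(d["vfov"]/2))
    if name=="wrist":
        T=np.eye(4); T[:3,:3]=R.from_rotvec(o["tool_rot"]).as_matrix(); T[:3,3]=o["tool_pos"]
        C=T@d["mount"]
    else: C=np.linalg.inv(d["view"])
    if save: cv2.imwrite("pics/"+save,f[:,:,::-1])
    return dict(f=f,F=F,cx=d["cx"],cy=d["cy"],C=C)
def ray(c,uv):
    uv=np.atleast_2d(uv).astype(float)
    v=np.c_[(uv[:,0]-c["cx"])/c["F"],-(uv[:,1]-c["cy"])/c["F"],-np.ones(len(uv))]
    return c["C"][:3,3], v@c["C"][:3,:3].T
def plane(c,uv,z):
    o,d=ray(c,uv); return o+d*((z-o[2])/d[:,2])[:,None]
def proj(c,P):
    p=(np.atleast_2d(P)-c["C"][:3,3])@c["C"][:3,:3]
    return np.c_[c["cx"]+c["F"]*p[:,0]/-p[:,2],c["cy"]-c["F"]*p[:,1]/-p[:,2]]
def tri(c1,uv1,c2,uv2):
    o1,d1=ray(c1,uv1);o2,d2=ray(c2,uv2);A=np.c_[d1[0],-d2[0]]
    s=np.linalg.lstsq(A,o2-o1,rcond=None)[0];a=o1+s[0]*d1[0];b=o2+s[1]*d2[0];return (a+b)/2,np.linalg.norm(a-b)
def mask(c,lo,hi):
    h=cv2.cvtColor(c["f"],cv2.COLOR_RGB2HSV);return cv2.inRange(h,np.array(lo),np.array(hi))
def blobs(m,amin=60):
    cs,_=cv2.findContours(m,cv2.RETR_EXTERNAL,cv2.CHAIN_APPROX_NONE)
    return [k for k in cs if cv2.contourArea(k)>amin]
E
python3 - <<'E'
from h import *
c=cam("top")
h=cv2.cvtColor(c["f"],cv2.COLOR_RGB2HSV)
for p in[(288,207),(181,222),(288,178),(354,248),(180,235)]: print(p,h[p[1],p[0]])
m=mask(c,(2,120,60),(12,255,255))
for k in blobs(m):
    (x,y),wh,a=cv2.minAreaRect(k)
    if 210<x<400 and y<300: print("clay",x,y,wh,a,[plane(c,(x,y),z)[0].round(3) for z in(.062,.08,.115)])
    if abs(x-288)<12 and abs(y-207)<12: print(plane(c,cv2.boxPoints(cv2.minAreaRect(k)),.115).round(4))
m=mask(c,(11,90,40),(25,255,220))
for k in blobs(m):
    (x,y),wh,a=cv2.minAreaRect(k)
    if y>150 and 150<x<230: print("rest",x,y,wh,a,plane(c,(x,y),.024),plane(c,cv2.boxPoints(((x,y),wh,a)),.024).round(4))
f=cv2.resize(c["f"][150:270,150:330],None,fx=4.4,fy=4.4,interpolation=cv2.INTER_CUBIC);cv2.imwrite("pics/crop1.png",f[:,:,::-1])
E
```

```text
(288, 207) [  9 139 171]
(181, 222) [ 15 128 135]
(288, 178) [100  13 118]
(354, 248) [120   9  87]
(180, 235) [ 90   8 158]
clay 353.5 248.0 (30.0, 29.0) 90.0 [array([ 0.429, -0.221,  0.062]), array([ 0.428, -0.217,  0.08 ]), array([ 0.427, -0.209,  0.115])]
clay 287.42626953125 205.43023681640625 (40.46683120727539, 19.853246688842773) 9.727578163146973 [array([ 0.538, -0.042,  0.062]), array([ 0.536, -0.04 ,  0.08 ]), array([ 0.532, -0.037,  0.115])]
[[ 0.5133  0.0183  0.115 ]
 [ 0.5647  0.0108  0.115 ]
 [ 0.5498 -0.0932  0.115 ]
 [ 0.4986 -0.0851  0.115 ]]
clay 310.0 137.0 (20.0, 18.0) 90.0 [array([ 0.731, -0.101,  0.062]), array([ 0.726, -0.099,  0.08 ]), array([ 0.716, -0.094,  0.115])]
clay 238.50003051757812 131.50001525878906 (19.798988342285156, 19.798988342285156) 45.0 [array([0.74 , 0.098, 0.062]), array([0.735, 0.097, 0.08 ]), array([0.725, 0.096, 0.115])]
rest 174.0 277.0 (16.0, 18.0) 90.0 [[0.33825035 0.26003006 0.024     ]] [[0.359  0.2856 0.024 ]
 [0.3603 0.2368 0.024 ]
 [0.3176 0.2346 0.024 ]
 [0.3164 0.2831 0.024 ]]
rest 180.83941650390625 235.4416046142578 (29.731645584106445, 28.96272087097168) 19.98310661315918 [[0.45103997 0.24752294 0.024     ]] [[0.4263 0.298  0.024 ]
 [0.5019 0.2751 0.024 ]
 [0.476  0.1967 0.024 ]
 [0.4008 0.2202 0.024 ]]
```

View pics/crop1.png

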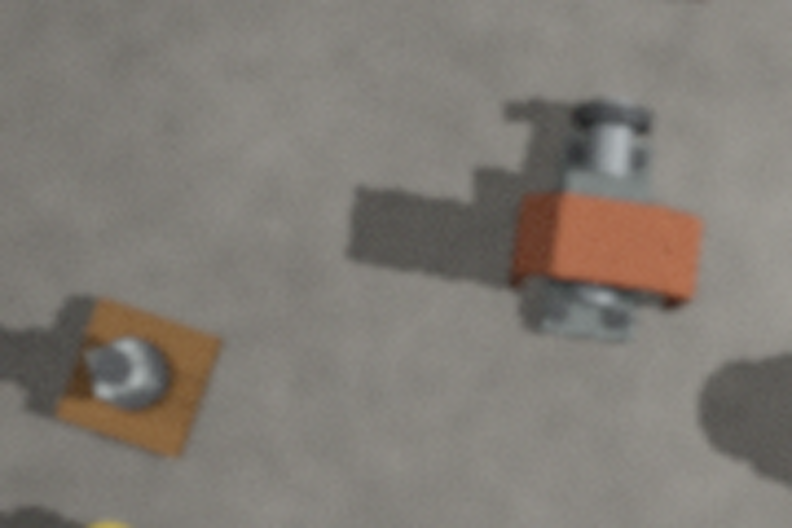

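The crop shows the bearing axis pointing to about (610,110) with yaw about -8°. The rest is centred near (135,378), with the gun standing in it. Moving above the arch next.

Emit:
{"api": "arm_command", "payload": {
  "increments": [
    {"slide": [0.51, -0.47, 0], "spin": -69, "gripper": 1},
    {"slide": [0.51, -0.47, 0], "spin": -69, "gripper": 1},
    {"slide": [0.51, -0.47, 0], "spin": -69, "gripper": 1},
    {"slide": [0.51, -0.47, 0], "spin": -69, "gripper": 1},
    {"slide": [0.51, -0.47, 0], "spin": -69, "gripper": 1},
    {"slide": [0.51, -0.47, 0], "spin": -69, "gripper": 1},
    {"slide": [0.51, -0.47, 0], "spin": -69, "gripper": 1},
    {"slide": [0.51, -0.47, 0], "spin": -69, "gripper": 1}
  ]
}}

```text
t: 0.87
tool_pos: [0.3275, -0.3335, 0.3038]
tool_rot: [2.568, 1.809, 0.0]
contact_force: [1.6, -0.7, -0.5]
opening: 0.0853
grip_force: 0.0
```

```bash
cat >> h.py <<'E'
def where():
    o=status.get_obs();M=R.from_rotvec(o["tool_rot"]).as_matrix()
    print("t",round(o["t"],2),"p",o["tool_pos"].round(4),"yaw",np.degrees(np.arctan2(M[1,0],M[0,0])).round(2),"z",M[:,2].round(3),"F",o["contact_force"].round(1),"op",round(o["opening"],4),"g",round(o["grip_force"],1),"q6",o["q"][5].round(2));return o["tool_pos"],M
def go(P,yaw=None):
    p,M=where(); s=M.T@(np.array(P)-p); y=np.degrees(np.arctan2(M[1,0],M[0,0]))
    print("slide",s.round(4),"spin",None if yaw is None else round((y-yaw+180)%360-180,2))
E
python3 -c "
from h import *
go((.531,-.038,.30),82)"
```

```text
t 0.87 p [ 0.3275 -0.3335  0.3038] yaw 70.32 z [ 0. -0. -1.] F [ 1.6 -0.7 -0.5] op 0.0853 g 0.0 q6 -0.61
slide [0.3468 0.0921 0.0039] spin -11.68
```

Emit:
{"api": "arm_command", "payload": {
  "increments": [
    {"slide": [0.347, 0.092, 0], "spin": -11.7, "gripper": 1},
    {"slide": [0.347, 0.092, 0], "spin": -11.7, "gripper": 1},
    {"slide": [0.347, 0.092, 0], "spin": -11.7, "gripper": 1},
    {"slide": [0.347, 0.092, 0], "spin": -11.7, "gripper": 1},
    {"slide": [0.347, 0.092, 0], "spin": -11.7, "gripper": 1},
    {"slide": [0.347, 0.092, 0], "spin": -11.7, "gripper": 1},
    {"slide": [0.347, 0.092, 0], "spin": -11.7, "gripper": 1},
    {"slide": [0.347, 0.092, 0], "spin": -11.7, "gripper": 1}
  ]
}}

```text
t: 1.53
tool_pos: [0.5181, -0.0597, 0.3039]
tool_rot: [2.376, 2.055, 0.0]
contact_force: [1.1, -1.0, 0.4]
opening: 0.0853
grip_force: 0.0
```

Emit:
{"api": "arm_command", "payload": {
  "increments": [
    {"slide": [0, 0, 0], "spin": 0, "gripper": 1},
    {"slide": [0, 0, 0], "spin": 0, "gripper": 1}
  ]
}}

```text
t: 1.7
tool_pos: [0.5179, -0.0599, 0.3035]
tool_rot: [-2.371, -2.06, 0.001]
contact_force: [0.2, 0.3, -0.5]
opening: 0.0851
grip_force: 0.0
```

```bash
python3 -c "
from h import *
go((.531,-.038,.30),82)
c=cam('wrist','w1.png')
m=mask(c,(2,120,60),(12,255,255))
for k in blobs(m,500):
  r=cv2.minAreaRect(k);print(r,plane(c,[r[0]],.115),plane(c,cv2.boxPoints(r),.115).round(4))
"
```

```text
t 1.7 p [ 0.5179 -0.0599  0.3035] yaw 81.95 z [-0.001  0.    -1.   ] F [ 0.2  0.3 -0.5] op 0.0851 g 0.0 q6 -0.12
slide [0.0235 0.0099 0.0035] spin -0.05
((211.99819946289062, 287.1083068847656), (60.20256042480469, 51.19554138183594), 12.264774322509766) [[ 0.45456807 -0.16577492  0.115     ]] [[ 0.4112 -0.1843  0.115 ]
 [ 0.4366 -0.124   0.115 ]
 [ 0.496  -0.1481  0.115 ]
 [ 0.4739 -0.2109  0.115 ]]
((268.9999694824219, 157.0), (101.99998474121094, 49.99999237060547), 90.0) [[ 0.53484886 -0.03171881  0.115     ]] [[ 0.5184  0.0173  0.115 ]
 [ 0.563   0.011   0.115 ]
 [ 0.5532 -0.0863  0.115 ]
 [ 0.5035 -0.0793  0.115 ]]
((446.0, 14.5), (29.0, 78.0), 90.0) [[0.69436594 0.06511999 0.115     ]] [[0.6623 0.0801 0.115 ]
 [0.7252 0.0712 0.115 ]
 [0.7273 0.0497 0.115 ]
 [0.6627 0.0589 0.115 ]]
```

View pics/w1.png

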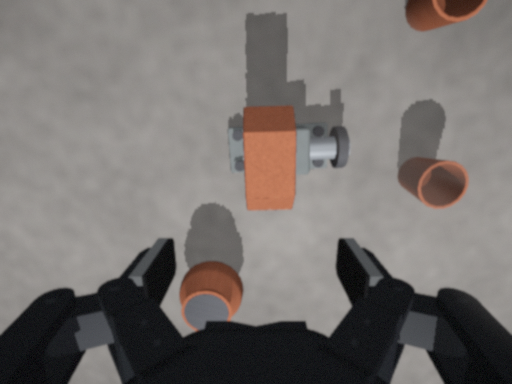

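Wrist view: the arch web spans columns 244–294 with edges vertical, so the tool is aligned (bearing yaw about -8°). The +y leg edge is at row 106. The arch centre is at about (0.533, -0.040).

```bash
python3 -c "
from h import *
go((.533,-.040,.162),81.9)"
```

```text
t 1.75 p [ 0.5174 -0.0612  0.3035] yaw 81.81 z [-0.001 -0.    -1.   ] F [-0.5  0.3  0.2] op 0.0854 g 0.0 q6 -0.12
slide [0.0232 0.0126 0.1415] spin -0.09
```

Emit:
{"api": "arm_command", "payload": {
  "increments": [
    {"slide": [0.0225, 0.0125, 0.02], "spin": 0, "gripper": 1},
    {"slide": [0.0225, 0.0125, 0.05], "spin": 0, "gripper": 1},
    {"slide": [0.0225, 0.0125, 0.08], "spin": 0, "gripper": 1},
    {"slide": [0.0225, 0.0125, 0.11], "spin": 0, "gripper": 1},
    {"slide": [0.0225, 0.0125, 0.13], "spin": 0, "gripper": 1},
    {"slide": [0.0225, 0.0125, 0.141], "spin": 0, "gripper": 1},
    {"slide": [0.0225, 0.0125, 0.141], "spin": 0, "gripper": 1}
  ]
}}

```text
t: 2.33
tool_pos: [0.5308, -0.0423, 0.1598]
tool_rot: [-2.375, -2.049, 0.006]
contact_force: [0.7, 0.2, -0.0]
opening: 0.0854
grip_force: 0.0
```

Emit:
{"api": "arm_command", "payload": {
  "increments": [
    {"slide": [0, 0, 0], "spin": 0, "gripper": 0.3},
    {"slide": [0, 0, 0], "spin": 0, "gripper": 0.2},
    {"slide": [0, 0, 0], "spin": 0, "gripper": 0.1},
    {"slide": [0, 0, 0], "spin": 0, "gripper": 0},
    {"slide": [0, 0, 0], "spin": 0, "gripper": -0.2},
    {"slide": [0, 0, 0], "spin": 0, "gripper": -0.2}
  ],
  "newtons": 25
}}

```text
t: 2.83
tool_pos: [0.5342, -0.0418, 0.1654]
tool_rot: [2.373, 2.053, 0.003]
contact_force: [-2.2, -1.7, 6.5]
opening: 0.0496
grip_force: 26.2
```

```bash
python3 -c "
from h import *
where()"
```

```text
t 2.83 p [ 0.5342 -0.0418  0.1654] yaw 81.72 z [ 0.004 -0.002 -1.   ] F [-2.2 -1.7  6.5] op 0.0496 g 26.2 q6 -0.07
```

Emit:
{"api": "arm_command", "payload": {
  "increments": [
    {"slide": [0, 0, -0.005], "gripper": -0.2},
    {"slide": [0, 0, -0.015], "gripper": -0.2},
    {"slide": [0, 0, -0.03], "gripper": -0.2},
    {"slide": [0, 0, -0.05], "gripper": -0.2},
    {"slide": [0, 0, -0.075], "gripper": -0.2},
    {"slide": [0, 0, -0.1], "gripper": -0.2},
    {"slide": [0, 0, -0.125], "gripper": -0.2},
    {"slide": [0, 0, -0.14], "gripper": -0.2}
  ]
}}

```text
validation failed for argument at $.in...
```

```bash
python3 -c "
from h import *
go((.60,-.27,.30),81.9)
cam('scene','s2.png')"
```

```text
t 2.83 p [ 0.5342 -0.0418  0.1654] yaw 81.72 z [ 0.004 -0.002 -1.   ] F [-2.2 -1.7  6.5] op 0.0496 g 26.2 q6 -0.07
slide [-0.2164  0.0985 -0.134 ] spin -0.18
```

View pics/s2.png

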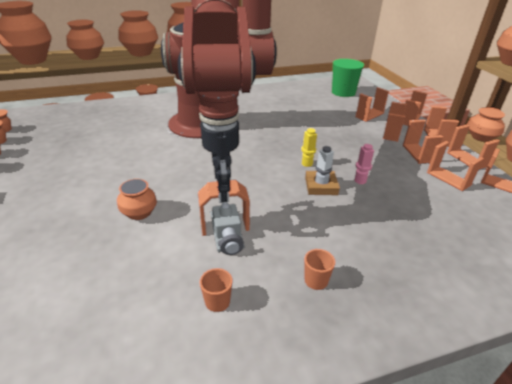

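The move was refused because "spin" is mandatory. The picture shows the gripper holding the web at (224,185), with the arch not yet lifted.

Emit:
{"api": "arm_command", "payload": {
  "increments": [
    {"slide": [0, 0, -0.005], "spin": 0, "gripper": -0.2},
    {"slide": [0, 0, -0.015], "spin": 0, "gripper": -0.2},
    {"slide": [0, 0, -0.03], "spin": 0, "gripper": -0.2},
    {"slide": [0, 0, -0.05], "spin": 0, "gripper": -0.2},
    {"slide": [0, 0, -0.075], "spin": 0, "gripper": -0.2},
    {"slide": [0, 0, -0.1], "spin": 0, "gripper": -0.2},
    {"slide": [0, 0, -0.125], "spin": 0, "gripper": -0.2},
    {"slide": [0, 0, -0.14], "spin": 0, "gripper": -0.2}
  ]
}}

```text
t: 3.55
tool_pos: [0.5334, -0.0413, 0.3064]
tool_rot: [2.374, 2.053, 0.004]
contact_force: [1.1, -0.0, -2.4]
opening: 0.0498
grip_force: 26.7
```

```bash
python3 -c "
from h import *
go((.60,-.27,.30),81.9)"
```

```text
t 3.55 p [ 0.5334 -0.0413  0.3064] yaw 81.71 z [ 0.004 -0.001 -1.   ] F [ 1.1 -0.  -2.4] op 0.0498 g 26.7 q6 -0.07
slide [-0.2167  0.0988  0.0067] spin -0.19
```

Emit:
{"api": "arm_command", "payload": {
  "increments": [
    {"slide": [-0.02, 0.01, 0], "spin": 0, "gripper": -0.2},
    {"slide": [-0.05, 0.025, 0], "spin": 0, "gripper": -0.2},
    {"slide": [-0.085, 0.04, 0], "spin": 0, "gripper": -0.2},
    {"slide": [-0.12, 0.055, 0], "spin": 0, "gripper": -0.2},
    {"slide": [-0.155, 0.07, 0], "spin": 0, "gripper": -0.2},
    {"slide": [-0.185, 0.085, 0], "spin": 0, "gripper": -0.2},
    {"slide": [-0.205, 0.095, 0], "spin": 0, "gripper": -0.2},
    {"slide": [-0.217, 0.1, 0], "spin": 0, "gripper": -0.2}
  ]
}}

```text
t: 4.22
tool_pos: [0.6007, -0.273, 0.3024]
tool_rot: [-2.378, -2.052, 0.001]
contact_force: [-0.5, -0.8, -3.6]
opening: 0.0494
grip_force: 26.8
```

Emit:
{"api": "arm_command", "payload": {
  "increments": [
    {"slide": [0, 0, 0.02], "spin": 0, "gripper": -0.2},
    {"slide": [0, 0, 0.045], "spin": 0, "gripper": -0.2},
    {"slide": [0, 0, 0.07], "spin": 0, "gripper": -0.2},
    {"slide": [0, 0, 0.095], "spin": 0, "gripper": -0.2},
    {"slide": [0, 0, 0.115], "spin": 0, "gripper": -0.2},
    {"slide": [0, 0, 0.125], "spin": 0, "gripper": -0.2},
    {"slide": [0, 0, 0.13], "spin": 0, "gripper": -0.2},
    {"slide": [0, 0, 0.13], "spin": 0, "gripper": -0.2}
  ]
}}

```text
t: 4.88
tool_pos: [0.6002, -0.2698, 0.1719]
tool_rot: [-2.374, -2.054, 0.001]
contact_force: [-1.0, -0.2, -2.9]
opening: 0.0499
grip_force: 26.8
```

```bash
python3 -c "
from h import *
where()"
```

```text
t 4.88 p [ 0.6002 -0.2698  0.1719] yaw 81.73 z [-0.002  0.001 -1.   ] F [-1.  -0.2 -2.9] op 0.0499 g 26.8 q6 -0.39
```

Lower slowly until contact.

Emit:
{"api": "arm_command", "payload": {
  "increments": [
    {"slide": [0, 0, 0.001], "spin": 0, "gripper": -0.2},
    {"slide": [0, 0, 0.002], "spin": 0, "gripper": -0.2},
    {"slide": [0, 0, 0.003], "spin": 0, "gripper": -0.2},
    {"slide": [0, 0, 0.004], "spin": 0, "gripper": -0.2},
    {"slide": [0, 0, 0.005], "spin": 0, "gripper": -0.2},
    {"slide": [0, 0, 0.005], "spin": 0, "gripper": -0.2}
  ]
}}

```text
t: 5.38
tool_pos: [0.6006, -0.2706, 0.168]
tool_rot: [2.376, 2.055, 0.0]
contact_force: [0.2, 0.4, -3.2]
opening: 0.0497
grip_force: 26.8
```

Emit:
{"api": "arm_command", "payload": {
  "increments": [
    {"slide": [0, 0, 0.001], "spin": 0, "gripper": -0.2},
    {"slide": [0, 0, 0.002], "spin": 0, "gripper": -0.2},
    {"slide": [0, 0, 0.002], "spin": 0, "gripper": -0.2},
    {"slide": [0, 0, 0.002], "spin": 0, "gripper": -0.2}
  ]
}}

```text
t: 5.72
tool_pos: [0.6006, -0.2705, 0.1658]
tool_rot: [-2.376, -2.055, 0.0]
contact_force: [-0.2, -0.8, -3.2]
opening: 0.0498
grip_force: 26.8
```

Emit:
{"api": "arm_command", "payload": {
  "increments": [
    {"slide": [0, 0, 0.0005], "spin": 0, "gripper": -0.2},
    {"slide": [0, 0, 0.001], "spin": 0, "gripper": -0.2},
    {"slide": [0, 0, 0.0015], "spin": 0, "gripper": -0.2},
    {"slide": [0, 0, 0.002], "spin": 0, "gripper": -0.2},
    {"slide": [0, 0, 0.002], "spin": 0, "gripper": -0.2}
  ]
}}

```text
t: 6.13
tool_pos: [0.6009, -0.2706, 0.1656]
tool_rot: [2.376, 2.055, 0.0]
contact_force: [-4.1, 2.1, 5.6]
opening: 0.0497
grip_force: 27.6
```

Emit:
{"api": "arm_command", "payload": {
  "increments": [
    {"slide": [0, 0, 0.0005], "spin": 0, "gripper": -0.2},
    {"slide": [0, 0, 0.001], "spin": 0, "gripper": -0.2},
    {"slide": [0, 0, 0.001], "spin": 0, "gripper": -0.2},
    {"slide": [0, 0, 0.001], "spin": 0, "gripper": -0.2}
  ]
}}

```text
t: 6.47
tool_pos: [0.6009, -0.2706, 0.1655]
tool_rot: [2.376, 2.055, 0.0]
contact_force: [-6.2, 3.7, 9.1]
opening: 0.0494
grip_force: 27.9
```

Emit:
{"api": "arm_command", "payload": {
  "increments": [
    {"slide": [0, 0, -0.001], "spin": 0, "gripper": -0.2},
    {"slide": [0, 0, -0.002], "spin": 0, "gripper": -0.2},
    {"slide": [0, 0, -0.002], "spin": 0, "gripper": -0.2},
    {"slide": [0, 0, -0.002], "spin": 0, "gripper": 0.3},
    {"slide": [0, 0, -0.002], "spin": 0, "gripper": 0.6},
    {"slide": [0, 0, -0.002], "spin": 0, "gripper": 1},
    {"slide": [0, 0, -0.002], "spin": 0, "gripper": 1},
    {"slide": [0, 0, -0.002], "spin": 0, "gripper": 1}
  ]
}}

```text
t: 7.13
tool_pos: [0.6006, -0.2705, 0.1647]
tool_rot: [-2.376, -2.055, 0.0]
contact_force: [0.6, 0.3, 0.0]
opening: 0.0853
grip_force: 0.0
```

Emit:
{"api": "arm_command", "payload": {
  "increments": [
    {"slide": [0, 0, 0], "spin": 0, "gripper": 1},
    {"slide": [0, 0, -0.01], "spin": 0, "gripper": 1},
    {"slide": [0, 0, -0.03], "spin": 0, "gripper": 1},
    {"slide": [0, 0, -0.06], "spin": 0, "gripper": 1},
    {"slide": [0, 0, -0.1], "spin": 0, "gripper": 1},
    {"slide": [0, 0, -0.14], "spin": 0, "gripper": 1},
    {"slide": [0, 0, -0.16], "spin": 0, "gripper": 1},
    {"slide": [0, 0, -0.16], "spin": 0, "gripper": 1}
  ]
}}

```text
t: 7.8
tool_pos: [0.6026, -0.2716, 0.3345]
tool_rot: [2.366, 2.046, 0.007]
contact_force: [0.9, 0.7, 0.6]
opening: 0.0855
grip_force: 0.0
```

Run:
```python
from h import *
go((.48,.05,.36),-8)
c=cam('scene','s3.png');d=cam('top','t3.png')
cr=lambda f,y0,y1,x0,x1,s:cv2.resize(f[y0:y1,x0:x1],None,fx=s,fy=s,interpolation=cv2.INTER_CUBIC)
a=cr(c['f'],110,310,100,400,2.6);b=cr(d['f'],110,290,130,400,2.6)
print(a.shape,b.shape)
# side by side needs <=800x600
a=cr(c['f'],110,310,100,400,1.6);b=cr(d['f'],110,290,130,400,1.78)
w=min(a.shape[1],b.shape[1]);v=np.vstack([a[:,:w],b[:,:w]])[:600];cv2.imwrite('pics/v3.png',v[:,:,::-1])
```

```text
t 7.8 p [ 0.6026 -0.2716  0.3345] yaw 81.71 z [ 0.012 -0.007 -1.   ] F [0.9 0.7 0.6] op 0.0855 g 0.0 q6 -0.39
slide [ 0.3004 -0.1673 -0.0292] spin 89.71
(520, 780, 3) (468, 702, 3)
```

View pics/v3.png

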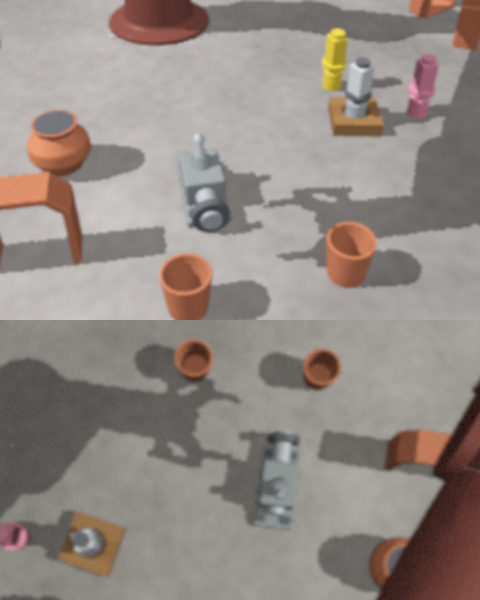

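The picture shows the arch upright at the left edge of the scene half. Pot and cups are where they were. The bare bearing has its nipple at (200,143) in the scene half and (282,487) in the top half. The gun is in the rest at (358,88).

Emit:
{"api": "arm_command", "payload": {
  "increments": [
    {"slide": [0.22, -0.11, 0], "spin": 89.7, "gripper": 1},
    {"slide": [0.22, -0.11, 0], "spin": 89.7, "gripper": 1},
    {"slide": [0.22, -0.11, 0], "spin": 89.7, "gripper": 1},
    {"slide": [0.22, -0.11, 0], "spin": 89.7, "gripper": 1},
    {"slide": [0.22, -0.11, 0], "spin": 89.7, "gripper": 1},
    {"slide": [0.22, -0.11, 0], "spin": 89.7, "gripper": 1},
    {"slide": [0.22, -0.11, 0], "spin": 89.7, "gripper": 1},
    {"slide": [0.22, -0.11, 0], "spin": 89.7, "gripper": 1}
  ]
}}

```text
t: 8.57
tool_pos: [0.522, -0.0346, 0.3225]
tool_rot: [-3.068, -0.667, 0.005]
contact_force: [0.1, -0.5, -0.6]
opening: 0.0854
grip_force: 0.0
```

```bash
python3 -c "
from h import *
go((.53,-.03,.33),-8)"
```

```text
t 8.57 p [ 0.522  -0.0346  0.3225] yaw 24.54 z [-0.004  0.001 -1.   ] F [ 0.1 -0.5 -0.6] op 0.0854 g 0.0 q6 0.93
slide [ 0.0092 -0.0009 -0.0076] spin 32.54
```

Emit:
{"api": "arm_command", "payload": {
  "increments": [
    {"slide": [0, 0, 0], "spin": 32.5, "gripper": 1},
    {"slide": [0, 0, 0], "spin": 32.5, "gripper": 1},
    {"slide": [0, 0, 0], "spin": 32.5, "gripper": 1},
    {"slide": [0, 0, 0], "spin": 32.5, "gripper": 1},
    {"slide": [0, 0, 0], "spin": 32.5, "gripper": 1},
    {"slide": [0, 0, 0], "spin": 32.5, "gripper": 1},
    {"slide": [0, 0, 0], "spin": 32.5, "gripper": 1},
    {"slide": [0, 0, 0], "spin": 32.5, "gripper": 1}
  ]
}}

```text
t: 9.23
tool_pos: [0.5231, -0.0369, 0.3236]
tool_rot: [-3.134, 0.212, 0.003]
contact_force: [0.5, -0.1, 0.7]
opening: 0.0851
grip_force: 0.0
```

Run:
```python
from h import *
import pickle
where(); c=cam('wrist','w4.png'); pickle.dump(c,open('w4.pkl','wb'))
d=cam('top','t4.png');pickle.dump(d,open('t4.pkl','wb'));d=cam('scene','s4.png');pickle.dump(d,open('s4.pkl','wb'))
print(c['C'].round(3))
f=cv2.resize(c['f'],(800,600),interpolation=cv2.INTER_CUBIC);cv2.imwrite('pics/w4b.png',f[:,:,::-1])
```

```text
t 9.23 p [ 0.5231 -0.0369  0.3236] yaw -7.73 z [-0.002  0.    -1.   ] F [ 0.5 -0.1  0.7] op 0.0851 g 0.0 q6 1.49
[[-0.135  0.949  0.284  0.595]
 [-0.991 -0.129 -0.038 -0.046]
 [ 0.001 -0.287  0.958  0.393]
 [ 0.     0.     0.     1.   ]]
```

View pics/w4b.png

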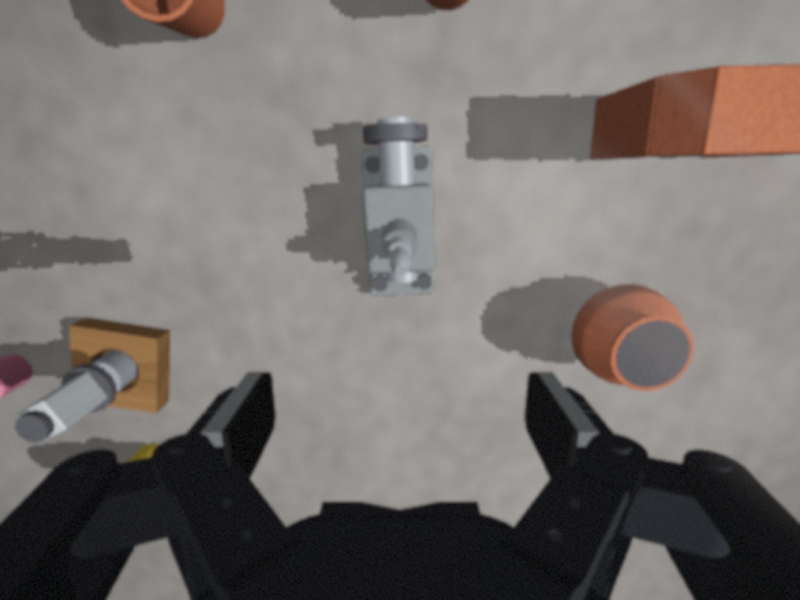

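The nipple tip is near (403,277), housing top edge corners (365,185) and (434,184), foot end corners (372,296) and (433,293). The rest is at (120,365) with the gun leaning outwards in perspective. Pot and arch undisturbed.

Run:
```python
from h import *
import pickle
c,t,s=[pickle.load(open(n+'4.pkl','rb')) for n in'wts']
k=1.5625
a=plane(c,np.array([(365,185),(434,184)])/k,.052);b=plane(c,np.array([(372,296),(433,293)])/k,.012)
print(a.round(4),b.round(4))
A=a.mean(0);B=b.mean(0);v=(A-B)[:2];print("yaw",np.degrees(np.arctan2(v[1],v[0])),"len(100)",np.linalg.norm(v)*1e3)
u=v/np.linalg.norm(v); print("origin from A",A[:2]-.035*u,"from B",B[:2]+.065*u)
# rest from each camera
for n,q,lo in(("w",c,(8,110,60)),("t",t,(11,90,40)),("s",s,(8,110,40))):
    m=mask(q,lo,(25,255,230))
    for bb in blobs(m,150):
        r=cv2.minAreaRect(bb)
        p=proj(q,(.451,.2475,.024))[0]
        if np.hypot(*(np.array(r[0])-p))<25: print(n,r,plane(q,[r[0]],.024).round(4))
# model predictions of nipple tip
O=np.array([.548,-.042,0]);y=np.radians(-8);ux=np.array([np.cos(y),np.sin(y),0]);n=np.array([0,0,np.cos(np.radians(25))])-ux*np.sin(np.radians(25))
for L in(26,32): print([proj(q,O-.01*ux+[0,0,.062]+n*L/1e3).round(1) for q in(c,t,s)])
rows=[]
def crop(q,P,w,h,S):
    x,y=proj(q,P)[0].astype(int);f=cv2.resize(q['f'][y-h:y+h,x-w:x+w],None,fx=S,fy=S,interpolation=cv2.INTER_CUBIC);print("crop x0,y0",x-w,y-h,S);return f
T=O-.01*ux+[0,0,.075]
G=np.array([.451,.2475,.1])
v=np.vstack([np.hstack([crop(q,T,26,25,5) for q in(c,t,s)]),np.hstack([crop(q,G,26,29,5) for q in(c,t,s)])])
print(v.shape);cv2.imwrite('pics/v4.png',v[:,:,::-1])
```

```text
[[ 0.5886 -0.0185  0.052 ]
 [ 0.5822 -0.0713  0.052 ]] [[ 0.4885 -0.006   0.012 ]
 [ 0.4837 -0.0625  0.012 ]]
yaw -6.124658512717196 len(100) 99.87008177079854
origin from A [ 0.55059651 -0.041202  ] from B [ 0.55072569 -0.04121586]
w ((75.303466796875, 233.27745056152344), (67.28531646728516, 51.85150146484375), 8.746161460876465) [[0.4576 0.241  0.024 ]]
t ((180.99998474121094, 235.5), (29.38990020751953, 28.96272087097168), 19.98310661315918) [[0.4509 0.2471 0.024 ]]
s ((322.0, 182.5), (21.0, 32.0), 90.0) [[0.4671 0.2403 0.024 ]]
[array([[257.5, 171.6]]), array([[287.1, 208.4]]), array([[223. , 195.6]])]
[array([[257.5, 174.9]]), array([[287.2, 209.1]]), array([[222.8, 193. ]])]
crop x0,y0 231 135 5
crop x0,y0 261 179 5
crop x0,y0 197 177 5
crop x0,y0 6 236 5
crop x0,y0 150 204 5
crop x0,y0 299 125 5
(540, 780, 3)
```

View pics/v4.png

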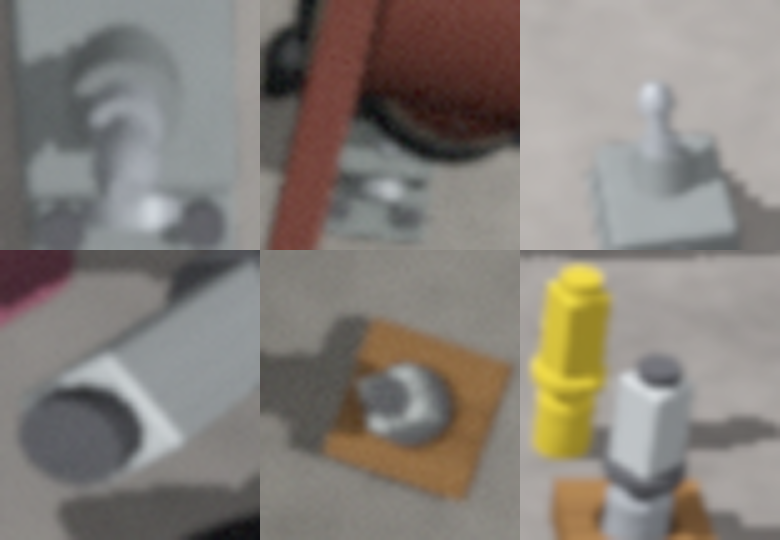

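Crops show the nipple head at scene pixel (224,197), and in the wrist view the nipple ends near (257,179). The gun's dark cap is centred near wrist pixel (22,273), with a clear square grip edge. All agree with the predicted tip within a pixel or two.

```bash
python3 - <<'E'
from h import *
import pickle
c=pickle.load(open('w4.pkl','rb'))
g=cv2.GaussianBlur(cv2.cvtColor(c['f'],cv2.COLOR_RGB2LAB).astype(np.float32),(0,0),1.2)
gx=np.linalg.norm(np.gradient(g,axis=1),axis=2)
def edge(rows,x0,x1):
    P=[]
    for r in rows:
        w=gx[r,x0:x1+1];i=int(w.argmax());i=min(max(i,1),len(w)-2)
        d=w[i-1]-2*w[i]+w[i+1];P.append((x0+i+.5*(w[i-1]-w[i+1])/d,r))
    return np.array(P)
def fit(P,z):
    W=plane(c,P+0.0,z)[:,:2];vx,vy,x,y=cv2.fitLine(W.astype(np.float32),cv2.DIST_HUBER,0,1e-4,1e-4).ravel()
    if vx<0:vx,vy=-vx,-vy
    return np.array([x,y]),np.array([vx,vy]),np.degrees(np.arctan2(vy,vx))
for nm,x0,x1,z,rows in(("houseR",270,286,.052,range(122,165)),("houseL",228,242,.052,range(122,160)),("shaftL",240,250,.035,range(92,115)),("shaftR",259,269,.035,range(92,115)),("footR",270,284,.012,range(174,186)),("footL",230,245,.012,range(176,186))):
    P=edge(rows,x0,x1);p,v,a=fit(P,z);print(nm,P[0],P[-1],p.round(4),"yaw",a.round(2),"y at x=.55:",(p[1]+(.55-p[0])*v[1]/v[0]).round(4))
E
python3 -c "
from h import *
go((.44,.2475,.34),-8)"
```

```text
houseR [278.51669312 122.        ] [278.2555542 164.       ] [ 0.5513 -0.0685] yaw -6.57 y at x=.55: -0.0684
houseL [233.29115295 122.        ] [232.59405518 159.        ] [ 0.5631 -0.0142] yaw -11.18 y at x=.55: -0.0116
shaftL [246.59606934  92.        ] [248.02145386 114.        ] [ 0.6025 -0.0371] yaw -4.79 y at x=.55: -0.0327
shaftR [260.48690796  92.        ] [261.40383911 114.        ] [ 0.6029 -0.0549] yaw -2.63 y at x=.55: -0.0525
footR [273.78347778 174.        ] [274.60757446 185.        ] [ 0.4962 -0.0607] yaw -2.03 y at x=.55: -0.0626
footL [237.5227356 176.       ] [222.75553894 185.        ] [ 0.5016 -0.0088] yaw 83.09 y at x=.55: 0.3908
t 9.38 p [ 0.5234 -0.0369  0.3245] yaw -7.77 z [-0.001  0.    -1.   ] F [ 0.2 -0.1 -0.3] op 0.0852 g 0.0 q6 1.49
slide [-0.1211 -0.2706 -0.0154] spin 0.23
```

Emit:
{"api": "arm_command", "payload": {
  "increments": [
    {"slide": [-0.121, -0.27, 0], "spin": 0, "gripper": 1},
    {"slide": [-0.121, -0.27, 0], "spin": 0, "gripper": 1},
    {"slide": [-0.121, -0.27, 0], "spin": 0, "gripper": 1},
    {"slide": [-0.121, -0.27, 0], "spin": 0, "gripper": 1},
    {"slide": [-0.121, -0.27, 0], "spin": 0, "gripper": 1},
    {"slide": [-0.121, -0.27, 0], "spin": 0, "gripper": 1},
    {"slide": [-0.121, -0.27, 0], "spin": 0, "gripper": 1},
    {"slide": [-0.121, -0.27, 0], "spin": 0, "gripper": 1}
  ]
}}

```text
t: 10.05
tool_pos: [0.4381, 0.2518, 0.3251]
tool_rot: [-3.132, 0.202, 0.001]
contact_force: [0.1, -0.8, -0.7]
opening: 0.0853
grip_force: 0.0
```

Emit:
{"api": "arm_command", "payload": {
  "increments": [
    {"slide": [0, 0, 0], "spin": 0, "gripper": 1},
    {"slide": [0, 0, 0], "spin": 0, "gripper": 1}
  ]
}}

```text
t: 10.22
tool_pos: [0.4404, 0.2468, 0.3249]
tool_rot: [3.134, -0.212, 0.0]
contact_force: [-0.2, -0.7, -0.3]
opening: 0.0851
grip_force: 0.0
```

Run:
```python
from h import *
import pickle
where(); c=cam('wrist','w5.png'); pickle.dump(c,open('w5.pkl','wb'))
m=mask(c,(8,110,60),(25,255,230))
for b in blobs(m,500): 
    r=cv2.minAreaRect(b);print("rest?",r,plane(c,[r[0]],.024).round(4))
x,y=proj(c,(.451,.2475,.1))[0].astype(int);print(x,y)
x0,y0=max(0,x-100),max(0,y-75)
f=cv2.resize(c['f'][y0:y0+150,x0:x0+200],None,fx=4,fy=4,interpolation=cv2.INTER_CUBIC);cv2.imwrite('pics/v5.png',f[:,:,::-1]);print(x0,y0)
```

```text
t 10.22 p [0.4404 0.2468 0.3249] yaw -7.75 z [ 0.    -0.001 -1.   ] F [-0.2 -0.7 -0.3] op 0.0851 g 0.0 q6 2.07
rest? ((93.75471496582031, 370.64154052734375), (35.160545349121094, 46.62171936035156), 29.05460548400879) [[0.1169 0.5775 0.024 ]]
rest? ((259.5, 245.0), (54.0, 29.0), 90.0) [[0.3194 0.2576 0.024 ]]
rest? ((26.0, 247.0), (98.0, 52.0), 90.0) [[0.3637 0.6055 0.024 ]]
rest? ((15.5, 153.0), (31.0, 58.0), 0.0) [[0.5012 0.567  0.024 ]]
rest? ((253.97299194335938, 155.6621551513672), (58.361637115478516, 56.882049560546875), 9.462322235107422) [[0.4539 0.2474 0.024 ]]
253 169
153 94
```

View pics/v5.png

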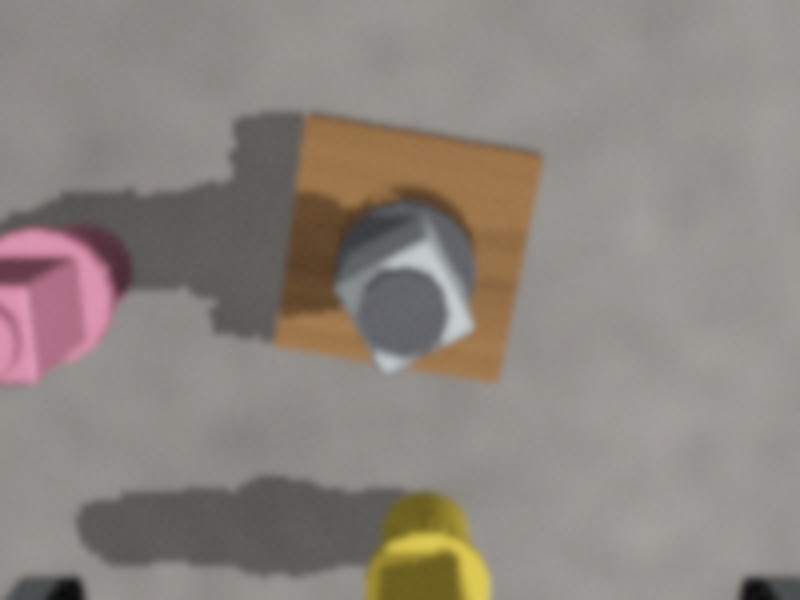

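The rest is centred near (405,245) in the crop, with the gun upright in it. The square grip top has corners (336,290), (428,235), (472,330), (388,374), and the cap is centred at (403,311).

Run:
```python
from h import *
import pickle
c=pickle.load(open('w5.pkl','rb'))
q=np.array([(336,290),(428,235),(472,330),(388,374)])/4+[153,94]
P=plane(c,q,.112);print(P.round(4),P.mean(0));print(np.linalg.norm(np.diff(np.r_[P,P[:1]],axis=0),axis=1))
for i in(1,3):
    d=P[i]-P[i-1];print(np.degrees(np.arctan2(d[1],d[0])))
for i in((0,3),(1,2)):
    d=P[i[1]]-P[i[0]];print(np.degrees(np.arctan2(d[1],d[0])))
print("cap",plane(c,np.array([(403,311)])/4+[153,94],.12), "rest", plane(c,np.array([(305,113),(541,155),(498,380),(274,342)])/4+[153,94],.024).mean(0))
```

```text
[[0.4589 0.2643 0.112 ]
 [0.47   0.2386 0.112 ]
 [0.4434 0.2303 0.112 ]
 [0.4344 0.2541 0.112 ]] [0.45168058 0.24680751 0.112     ]
[0.02804947 0.02782607 0.02540004 0.02656921]
-66.80104017604485
110.69672700227787
-157.23009477799448
-162.7264975093737
cap [[0.45271967 0.24742177 0.12      ]] rest [0.45237074 0.24740444 0.024     ]
```

```bash
python3 -c "
from h import *
go((.4522,.2472,.144),21)"
```

```text
t 10.27 p [0.4407 0.2462 0.3248] yaw -7.85 z [ 0.    -0.001 -1.   ] F [-0.  -0.5  0.1] op 0.0851 g 0.0 q6 2.07
slide [ 0.0112 -0.0027  0.1808] spin -28.85
```

Emit:
{"api": "arm_command", "payload": {
  "increments": [
    {"slide": [0.0112, -0.0027, 0.02], "spin": -7, "gripper": 1},
    {"slide": [0.0112, -0.0027, 0.05], "spin": -14, "gripper": 1},
    {"slide": [0.0112, -0.0027, 0.08], "spin": -21, "gripper": 1},
    {"slide": [0.0112, -0.0027, 0.1], "spin": -28.8, "gripper": 1},
    {"slide": [0.0112, -0.0027, 0.11], "spin": -28.8, "gripper": 1},
    {"slide": [0.0112, -0.0027, 0.11], "spin": -28.8, "gripper": 1}
  ]
}}

```text
t: 10.77
tool_pos: [0.4511, 0.2462, 0.2119]
tool_rot: [3.089, 0.564, -0.009]
contact_force: [-0.5, -0.6, -0.1]
opening: 0.0856
grip_force: 0.0
```

```bash
python3 -c "
from h import *
go((.4522,.2472,.144),21)"
```

```text
t 10.77 p [0.4511 0.2462 0.2119] yaw 20.7 z [-0.005 -0.002 -1.   ] F [-0.5 -0.6 -0.1] op 0.0856 g 0.0 q6 1.56
slide [ 0.0018 -0.0006  0.0679] spin -0.3
```

Emit:
{"api": "arm_command", "payload": {
  "increments": [
    {"slide": [0.001, 0, 0.015], "spin": 0, "gripper": 1},
    {"slide": [0.001, 0, 0.035], "spin": 0, "gripper": 1},
    {"slide": [0.001, 0, 0.055], "spin": 0, "gripper": 1},
    {"slide": [0.001, 0, 0.068], "spin": 0, "gripper": 1},
    {"slide": [0.001, 0, 0.068], "spin": 0, "gripper": 1},
    {"slide": [0.001, 0, 0.068], "spin": 0, "gripper": 1}
  ]
}}

```text
t: 11.27
tool_pos: [0.4536, 0.2481, 0.1481]
tool_rot: [-3.09, -0.568, -0.002]
contact_force: [-0.1, 0.6, 0.2]
opening: 0.0855
grip_force: 0.0
```

Emit:
{"api": "arm_command", "payload": {
  "increments": [
    {"slide": [0, 0, 0], "spin": 0, "gripper": 0},
    {"slide": [0, 0, 0], "spin": 0, "gripper": -0.2},
    {"slide": [0, 0, 0], "spin": 0, "gripper": -0.3},
    {"slide": [0, 0, 0], "spin": 0, "gripper": -0.6},
    {"slide": [0, 0, 0], "spin": 0, "gripper": -0.6},
    {"slide": [0, 0, 0], "spin": 0, "gripper": -0.6},
    {"slide": [0, 0, 0], "spin": 0, "gripper": -0.6},
    {"slide": [0, 0, 0], "spin": 0, "gripper": -0.6}
  ],
  "newtons": 25
}}

```text
t: 11.93
tool_pos: [0.4531, 0.2486, 0.1475]
tool_rot: [-3.089, -0.572, -0.002]
contact_force: [-0.3, 0.1, 2.9]
opening: 0.0276
grip_force: 32.7
```

```bash
python3 -c "
from h import *
where()"
```

```text
t 11.93 p [0.4531 0.2486 0.1475] yaw 20.99 z [ 0.001  0.    -1.   ] F [-0.3  0.1  2.9] op 0.0276 g 32.7 q6 1.56
```

Emit:
{"api": "arm_command", "payload": {
  "increments": [
    {"slide": [0, 0, -0.002], "spin": 0, "gripper": -0.6},
    {"slide": [0, 0, -0.004], "spin": 0, "gripper": -0.6},
    {"slide": [-0.004, 0, -0.004], "spin": 0, "gripper": -0.6},
    {"slide": [-0.008, 0, -0.004], "spin": 0, "gripper": -0.6},
    {"slide": [-0.012, 0, -0.004], "spin": 0, "gripper": -0.6},
    {"slide": [-0.016, 0, -0.004], "spin": 0, "gripper": -0.6},
    {"slide": [-0.02, 0, -0.004], "spin": 0, "gripper": -0.6},
    {"slide": [-0.02, 0, -0.004], "spin": 0, "gripper": -0.6}
  ],
  "newtons": 20
}}

```text
t: 12.6
tool_pos: [0.4341, 0.2414, 0.1516]
tool_rot: [-3.089, -0.572, -0.003]
contact_force: [3.0, 0.4, 0.4]
opening: 0.0275
grip_force: 31.1
```

```bash
python3 -c "
from h import *
p,M=where();print(M.T@status.get_obs()['contact_force'],status.get_obs()['wrist_torque'])"
```

```text
t 12.6 p [0.4341 0.2414 0.1516] yaw 20.99 z [ 0.002  0.001 -1.   ] F [3.  0.4 0.4] op 0.0275 g 31.1 q6 1.56
[ 2.94984713  0.75122289 -0.4191913 ] [ 0.21595251 -0.825634    0.03172105]
```

Emit:
{"api": "arm_command", "payload": {
  "increments": [
    {"slide": [-0.004, 0, 0], "spin": 0, "gripper": -0.6},
    {"slide": [-0.008, 0, 0], "spin": 0, "gripper": -0.6},
    {"slide": [-0.012, 0, 0], "spin": 0, "gripper": -0.6},
    {"slide": [-0.016, 0, 0], "spin": 0, "gripper": -0.6},
    {"slide": [-0.0185, 0, 0], "spin": 0, "gripper": -0.6},
    {"slide": [-0.0185, 0, 0], "spin": 0, "gripper": -0.6},
    {"slide": [-0.0185, 0, 0], "spin": 0, "gripper": -0.6}
  ]
}}

```text
t: 13.18
tool_pos: [0.4161, 0.2345, 0.1505]
tool_rot: [3.089, 0.572, -0.003]
contact_force: [1.8, 0.8, -1.2]
opening: 0.0278
grip_force: 30.5
```

Emit:
{"api": "arm_command", "payload": {
  "increments": [
    {"slide": [0.002, 0, 0], "spin": 0, "gripper": -0.6},
    {"slide": [0.002, 0, -0.01], "spin": 0, "gripper": -0.6},
    {"slide": [0.002, 0, -0.03], "spin": 0, "gripper": -0.6},
    {"slide": [0.002, 0, -0.06], "spin": 0, "gripper": -0.6},
    {"slide": [0.002, 0, -0.09], "spin": 0, "gripper": -0.6},
    {"slide": [0.002, 0, -0.11], "spin": 0, "gripper": -0.6},
    {"slide": [0.002, 0, -0.11], "spin": 0, "gripper": -0.6}
  ],
  "newtons": 100
}}

```text
t: 13.77
tool_pos: [0.4202, 0.2361, 0.2664]
tool_rot: [-3.088, -0.572, -0.011]
contact_force: [1.6, 0.4, -2.8]
opening: 0.0268
grip_force: 98.7
```

Run:
```python
from h import *
import pickle
p,M=where()
c=cam('wrist','w6.png');s=cam('scene','s6.png');pickle.dump((p,M,c,s),open('6.pkl','wb'))
def crop(q,x,y,w,h,S):
    x,y=int(x),int(y);print("x0,y0",x-w,y-h,S);return cv2.resize(q['f'][max(0,y-h):y+h,max(0,x-w):x+w],None,fx=S,fy=S,interpolation=cv2.INTER_CUBIC)
G=p+M@[0,0,.08];a=proj(s,G)[0];b=proj(c,p+M@[.02,0,.09])[0];print(a,b)
v=np.hstack([crop(s,*a,30,50,6),crop(c,256,min(b[1],284),73,100,3)]);print(v.shape);cv2.imwrite('pics/v6.png',v[:,:,::-1])
```

```text
t 13.77 p [0.4202 0.2361 0.2664] yaw 21.0 z [ 0.007  0.003 -1.   ] F [ 1.6  0.4 -2.8] op 0.0268 g 98.7 q6 1.56
[320.58689157 118.67526371] [256.366711   200.10395341]
x0,y0 290 68 6
x0,y0 183 100 3
(600, 798, 3)
```

View pics/v6.png

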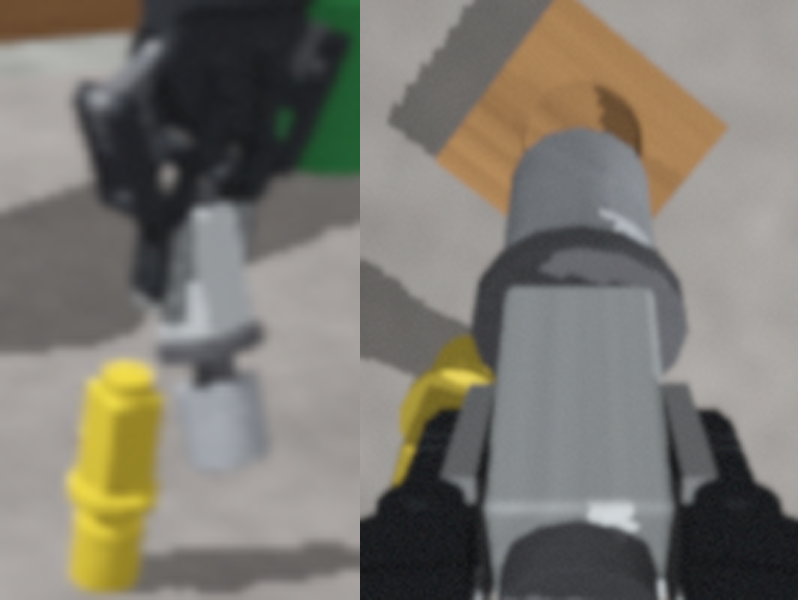

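Scene crop: the gun is held tilted. Wrist crop: the grip's front face runs from y≈288 (collar end) to y≈505 (cap end), and the mouth rim extreme is at y≈128. I'll fit the tilt in the tool's x–z plane.

```bash
cat > tilt.py <<'E'
from h import *
from scipy.optimize import least_squares
import pickle
p,M,c,s=pickle.load(open('6.pkl','rb'))
def pt(S,r,th,sp,x0):
    return p+M@np.array([x0+(sp-S)*np.sin(th)+r*np.cos(th),0,.054+(sp-S)*np.cos(th)-r*np.sin(th)])
def vm(th,sp,x0):
    return np.array([proj(c,pt(54,14,th,sp,x0)if 0 else pt(.054,.014,th,sp,x0))[0,1],proj(c,pt(.104,.014,th,sp,x0))[0,1],min(proj(c,pt(0,r,th,sp,x0))[0,1] for r in(-.017,.017))])
E
python3 - <<'E'
from tilt import *
obs=np.array([100+288/3,100+505/3,100+128/3])
r=least_squares(lambda q:np.r_[vm(*q)-obs,q[2]/.001],[.43,.086,0],x_scale=[.1,.01,.01]);print(np.degrees(r.x[0]),r.x[1:],r.fun)
for th in(20,25,30): print(th,vm(np.radians(th),.086,0),obs)
for th in(20,25,30):
    a=proj(s,pt(0,0,np.radians(th),.086,0))[0];b=proj(s,pt(.112,0,np.radians(th),.086,0))[0];k=lambda q:((q-[290,68])*6).round(0);print("scene crop mouth",k(a),"cap",k(b),"collar",k(proj(s,pt(.05,0,np.radians(th),.086,0))[0]))
E
```

```text
22.7684528043715 [ 0.08911513 -0.00020645] [-1.30103487  0.50715948  0.66295033 -0.20644983]
20 [199.23062255 272.07883046 149.78714527] [196.         268.33333333 142.66666667]
25 [196.8865797  276.72587869 141.56076605] [196.         268.33333333 142.66666667]
30 [194.89811236 281.20920704 133.46915064] [196.         268.33333333 142.66666667]
scene crop mouth [220. 450.] cap [182. 180.] collar [203. 332.]
scene crop mouth [233. 450.] cap [178. 181.] collar [209. 332.]
scene crop mouth [246. 449.] cap [174. 182.] collar [214. 331.]
```

```bash
python3 -c "
from h import *
go((.4855,-.0325,.260),-7)"
```

```text
t 13.87 p [0.4183 0.2353 0.2608] yaw 20.99 z [-0.001 -0.    -1.   ] F [-1.  1. -3.] op 0.0272 g 98.7 q6 1.56
slide [-0.0332  0.2741  0.0008] spin 27.99
```

Emit:
{"api": "arm_command", "payload": {
  "increments": [
    {"slide": [-0.004, 0.03, 0], "spin": 4, "gripper": -0.6},
    {"slide": [-0.008, 0.07, 0], "spin": 8, "gripper": -0.6},
    {"slide": [-0.013, 0.11, 0], "spin": 12, "gripper": -0.6},
    {"slide": [-0.018, 0.15, 0], "spin": 16, "gripper": -0.6},
    {"slide": [-0.023, 0.19, 0], "spin": 20, "gripper": -0.6},
    {"slide": [-0.028, 0.23, 0], "spin": 24, "gripper": -0.6},
    {"slide": [-0.031, 0.26, 0], "spin": 28, "gripper": -0.6},
    {"slide": [-0.033, 0.274, 0], "spin": 28, "gripper": -0.6}
  ]
}}

```text
t: 14.53
tool_pos: [0.4849, -0.0354, 0.2576]
tool_rot: [3.135, -0.202, -0.009]
contact_force: [-0.4, 0.3, -3.0]
opening: 0.0268
grip_force: 99.8
```

Emit:
{"api": "arm_command", "payload": {
  "increments": [
    {"slide": [0, 0, 0], "spin": 0, "gripper": -0.6},
    {"slide": [0, 0, 0], "spin": 0, "gripper": -0.6},
    {"slide": [0, 0, 0], "spin": 0, "gripper": -0.6}
  ]
}}

```text
t: 14.78
tool_pos: [0.4849, -0.0315, 0.2587]
tool_rot: [-3.135, 0.191, 0.007]
contact_force: [-0.5, -0.1, -3.6]
opening: 0.0267
grip_force: 99.8
```

Run:
```python
from h import *
import pickle
p,M=where();go((.4855,-.0325,.2388),-7)
c=cam('wrist','w7.png');s=cam('scene','s7.png');t=cam('top','t7.png');pickle.dump((p,M,c,s,t),open('7.pkl','wb'))
n=p+M@[.0357,0,.1342];tip=np.array([.5272,-.0376,.091])
for q in(c,s,t):print(proj(q,[n,tip]).round(1).tolist())
def crop(q,x,y,w,h,S):
    x,y=int(x),int(y);print("x0,y0",x-w,y-h,S);return cv2.resize(q['f'][max(0,y-h):y+h,max(0,x-w):x+w],None,fx=S,fy=S,interpolation=cv2.INTER_CUBIC)
a=proj(s,tip)[0];v=np.hstack([crop(s,a[0],a[1]-15,30,50,6),crop(c,256,150,73,100,3)]);cv2.imwrite('pics/v7.png',v[:,:,::-1])
```

```text
t 14.78 p [ 0.4849 -0.0315  0.2587] yaw -6.98 z [-0.004  0.001 -1.   ] F [-0.5 -0.1 -3.6] op 0.0267 g 99.8 q6 1.47
t 14.78 p [ 0.4849 -0.0315  0.2587] yaw -6.98 z [-0.004  0.001 -1.   ] F [-0.5 -0.1 -3.6] op 0.0267 g 99.8 q6 1.47
slide [0.0008 0.001  0.0199] spin 0.02
[[256.4, 161.4], [257.5, 145.5]]
[[223.1, 179.3], [223.6, 193.6]]
[[287.0, 209.5], [286.8, 208.2]]
x0,y0 193 128 6
x0,y0 183 50 3
```

View pics/v7.png

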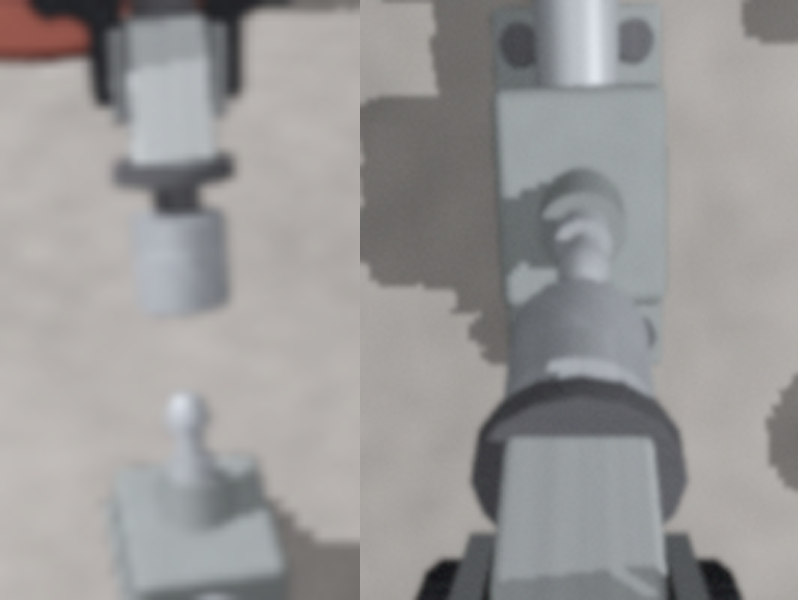

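The view shows nose and nipple nearly in line: mouth x≈181 against nipple axis x≈182 in the scene crop, and nose x≈580 against nipple x≈585 in the wrist crop, so about 1 mm to tool +y. I'm now at or past the picture limit, so it's numbers only from here.

Run:
```python
from h import *
import pickle
p,M,c,s,t=pickle.load(open('7.pkl','rb'))
y=np.radians(-7);ux=np.array([np.cos(y),np.sin(y),0]);uy=np.array([-ux[1],ux[0],0])
O=np.array([.5505,-.0405,0])
k=lambda q:((q-[183,50])*3+[360,0]).round(0)
print("house +x edge corners",k(proj(c,[O+.035*ux+.028*uy+[0,0,.052],O+.035*ux-.028*uy+[0,0,.052]])),"obs (497,88),(663,86)")
n=np.array([0,0,np.cos(np.radians(25))])-ux*np.sin(np.radians(25));F=O-.01*ux+[0,0,.062]
print("foot ctr",k(proj(c,F)),"neck top sides at 18mm",k(proj(c,[F+.018*n+.005*uy,F+.018*n-.005*uy])),"tip",k(proj(c,F+.032*n)))
ks=lambda q:((q-[193,128])*6).round(0)
print("scene head",ks(proj(s,[F,F+.0228*n,F+.032*n])),"house -x..",ks(proj(s,[O+.035*ux+.028*uy+[0,0,.052],O+.035*ux-.028*uy+[0,0,.052]])))
for th,sp in((22.8,.089),(24,.0878),(25,.087)):
    a=np.radians(th);m=lambda r:p+M@[sp*np.sin(a)+r*np.cos(a),0,.054+sp*np.cos(a)-r*np.sin(a)]
    print(th,"mouth ctr scene",ks(proj(s,m(0))),"wrist rim v",k(proj(c,[m(.017),m(-.017)]))[:,1],"tip in gun frame r,along:",[ (M.T@(F+.032*n-m(0)))@v for v in([np.cos(a),0,-np.sin(a)],[0,1,0],[np.sin(a),0,np.cos(a)])])
```

```text
house +x edge corners [[493.  82.]
 [673.  82.]] obs (497,88),(663,86)
foot ctr [[583. 232.]] neck top sides at 18mm [[567. 261.]
 [600. 261.]] tip [[584. 287.]]
scene head [[190. 477.]
 [185. 418.]
 [183. 393.]] house -x.. [[283. 569.]
 [128. 586.]]
22.8 mouth ctr scene [[181. 310.]] wrist rim v [278. 391.] tip in gun frame r,along: [np.float64(-0.003926381402058762), np.float64(0.0011527422081219158), np.float64(0.03243833493623089)]
24 mouth ctr scene [[181. 308.]] wrist rim v [275. 388.] tip in gun frame r,along: [np.float64(-0.006468732881903551), np.float64(0.00115274220812192), np.float64(0.033529473574648)]
25 mouth ctr scene [[181. 306.]] wrist rim v [271. 384.] tip in gun frame r,along: [np.float64(-0.008585238948199986), np.float64(0.0011527422081219095), np.float64(0.03419809955276089)]
```

Emit:
{"api": "arm_command", "payload": {
  "increments": [
    {"slide": [0, 0.001, 0], "spin": 0, "gripper": -0.6},
    {"slide": [0, 0.001, 0.006], "spin": 0, "gripper": -0.6},
    {"slide": [0.001, 0.001, 0.012], "spin": 0, "gripper": -0.6},
    {"slide": [0.003, 0.001, 0.018], "spin": 0, "gripper": -0.6},
    {"slide": [0.005, 0.001, 0.024], "spin": 0, "gripper": -0.6},
    {"slide": [0.006, 0.001, 0.029], "spin": 0, "gripper": -0.6},
    {"slide": [0.006, 0.001, 0.029], "spin": 0, "gripper": -0.6},
    {"slide": [0.006, 0.001, 0.029], "spin": 0, "gripper": -0.6}
  ]
}}

```text
t: 15.6
tool_pos: [0.4916, -0.0339, 0.2312]
tool_rot: [-3.135, 0.192, 0.002]
contact_force: [0.6, -0.8, -2.6]
opening: 0.0267
grip_force: 99.8
```

```bash
cat > chk.py <<'E'
from h import *
def chk(th=22.8,sp=.089):
    p,M=where();o=status.get_obs();print("Ftool",(M.T@o["contact_force"]).round(2))
    y=np.radians(-7);ux=np.array([np.cos(y),np.sin(y),0]);n=np.array([0,0,np.cos(np.radians(25))])-ux*np.sin(np.radians(25))
    tip=np.array([.5485,-.0405,.062])-.01*ux+.032*n;a=np.radians(th)
    d=M.T@(tip-p)-[sp*np.sin(a),0,.054+sp*np.cos(a)]
    print("tip rel mouth r,y,along",np.round([d@[np.cos(a),0,-np.sin(a)],d[1],d@[np.sin(a),0,np.cos(a)]],4))
    return p,M
if __name__=="__main__": chk()
E
python3 chk.py
```

```text
t 15.6 p [ 0.4916 -0.0339  0.2312] yaw -7.02 z [-0.001  0.    -1.   ] F [ 0.6 -0.8 -2.6] op 0.0267 g 99.8 q6 1.47
Ftool [0.69 0.72 2.55]
tip rel mouth r,y,along [-0.0021 -0.0004  0.0035]
```

Emit:
{"api": "arm_command", "payload": {
  "increments": [
    {"slide": [-0.002, 0, 0.001], "spin": 0, "gripper": -0.6},
    {"slide": [-0.001, 0, 0.003], "spin": 0, "gripper": -0.6},
    {"slide": [0, 0, 0.005], "spin": 0, "gripper": -0.6},
    {"slide": [0.001, 0, 0.007], "spin": 0, "gripper": -0.6},
    {"slide": [0.001, 0, 0.007], "spin": 0, "gripper": -0.6},
    {"slide": [0.001, 0, 0.007], "spin": 0, "gripper": -0.6}
  ]
}}

```text
t: 16.1
tool_pos: [0.4928, -0.0341, 0.2247]
tool_rot: [-3.136, 0.192, 0.001]
contact_force: [0.4, 0.2, -3.2]
opening: 0.0266
grip_force: 99.8
```

```bash
python3 chk.py
```

```text
t 16.1 p [ 0.4928 -0.0341  0.2247] yaw -7.02 z [-0.  0. -1.] F [ 0.4  0.2 -3.2] op 0.0266 g 99.8 q6 1.47
Ftool [ 0.41 -0.23  3.15]
tip rel mouth r,y,along [-0.0008 -0.0004 -0.0029]
```

Emit:
{"api": "arm_command", "payload": {
  "increments": [
    {"slide": [0.0004, 0, 0.001], "spin": 0, "gripper": -0.6},
    {"slide": [0.001, 0, 0.002], "spin": 0, "gripper": -0.6},
    {"slide": [0.0015, 0, 0.003], "spin": 0, "gripper": -0.6},
    {"slide": [0.0015, 0, 0.003], "spin": 0, "gripper": -0.6},
    {"slide": [0.0015, 0, 0.003], "spin": 0, "gripper": -0.6}
  ]
}}

```text
t: 16.52
tool_pos: [0.4943, -0.0342, 0.2218]
tool_rot: [-3.136, 0.192, 0.0]
contact_force: [0.2, -0.4, -3.3]
opening: 0.0268
grip_force: 99.8
```

```bash
python3 chk.py
```

```text
t 16.52 p [ 0.4943 -0.0342  0.2218] yaw -7.01 z [-0.  0. -1.] F [ 0.2 -0.4 -3.3] op 0.0268 g 99.8 q6 1.47
Ftool [0.26 0.33 3.34]
tip rel mouth r,y,along [-0.0011 -0.0004 -0.0062]
```

Emit:
{"api": "arm_command", "payload": {
  "increments": [
    {"slide": [0.0004, 0, 0.001], "spin": 0, "gripper": -0.6},
    {"slide": [0.001, 0, 0.002], "spin": 0, "gripper": -0.6},
    {"slide": [0.0015, 0, 0.003], "spin": 0, "gripper": -0.6},
    {"slide": [0.0015, 0, 0.003], "spin": 0, "gripper": -0.6},
    {"slide": [0.0015, 0, 0.003], "spin": 0, "gripper": -0.6}
  ]
}}

```text
t: 16.93
tool_pos: [0.4955, -0.0342, 0.2186]
tool_rot: [-3.135, 0.192, 0.002]
contact_force: [-0.9, 1.7, -2.1]
opening: 0.0266
grip_force: 99.9
```

```bash
python3 chk.py
```

```text
t 16.93 p [ 0.4955 -0.0342  0.2186] yaw -7.01 z [-0.001  0.001 -1.   ] F [-0.9  1.7 -2.1] op 0.0266 g 99.9 q6 1.47
Ftool [-1.07 -1.55  2.12]
tip rel mouth r,y,along [-0.0008 -0.0002 -0.0096]
```

Emit:
{"api": "arm_command", "payload": {
  "increments": [
    {"slide": [0.0004, -0.0005, 0.001], "spin": 0, "gripper": -0.6},
    {"slide": [0.001, -0.0005, 0.002], "spin": 0, "gripper": -0.6},
    {"slide": [0.0015, -0.0005, 0.003], "spin": 0, "gripper": -0.6},
    {"slide": [0.0015, -0.0005, 0.003], "spin": 0, "gripper": -0.6},
    {"slide": [0.0015, -0.0005, 0.003], "spin": 0, "gripper": -0.6}
  ]
}}

```text
t: 17.35
tool_pos: [0.4969, -0.034, 0.2153]
tool_rot: [-3.136, 0.192, 0.003]
contact_force: [-1.6, 0.2, -4.2]
opening: 0.027
grip_force: 99.9
```

```bash
python3 chk.py
```

```text
t 17.35 p [ 0.4969 -0.034   0.2153] yaw -7.01 z [-0.002  0.    -1.   ] F [-1.6  0.2 -4.2] op 0.027 g 99.9 q6 1.48
Ftool [-1.63 -0.04  4.21]
tip rel mouth r,y,along [-0.0008  0.0002 -0.0131]
```

Emit:
{"api": "arm_command", "payload": {
  "increments": [
    {"slide": [0.0004, 0, 0.001], "spin": 0, "gripper": -0.6},
    {"slide": [0.001, 0, 0.002], "spin": 0, "gripper": -0.6},
    {"slide": [0.0015, 0, 0.003], "spin": 0, "gripper": -0.6},
    {"slide": [0.0015, 0, 0.003], "spin": 0, "gripper": -0.6},
    {"slide": [0.0015, 0, 0.003], "spin": 0, "gripper": -0.6}
  ]
}}

```text
t: 17.77
tool_pos: [0.4982, -0.0344, 0.2132]
tool_rot: [3.135, -0.192, -0.004]
contact_force: [-8.3, 1.4, 1.8]
opening: 0.027
grip_force: 100.6
```

```bash
python3 chk.py
```

```text
t 17.77 p [ 0.4982 -0.0344  0.2132] yaw -7.01 z [-0.003 -0.    -1.   ] F [-8.3  1.4  1.8] op 0.027 g 100.6 q6 1.48
Ftool [-8.39 -0.37 -1.76]
tip rel mouth r,y,along [-0.0011 -0.0001 -0.0155]
```

Emit:
{"api": "arm_command", "payload": {
  "increments": [
    {"slide": [0.0004, 0, 0.001], "spin": 0, "gripper": -0.6},
    {"slide": [0.001, 0, 0.002], "spin": 0, "gripper": -0.6},
    {"slide": [0.0015, 0, 0.003], "spin": 0, "gripper": -0.6},
    {"slide": [0.0015, 0, 0.003], "spin": 0, "gripper": -0.6},
    {"slide": [0.0015, 0, 0.003], "spin": 0, "gripper": -0.6}
  ]
}}

```text
t: 18.18
tool_pos: [0.4997, -0.0348, 0.2104]
tool_rot: [3.135, -0.192, -0.005]
contact_force: [-7.1, 1.6, 2.2]
opening: 0.0272
grip_force: 100.7
```

```bash
python3 chk.py
```

```text
t 18.18 p [ 0.4997 -0.0348  0.2104] yaw -7.01 z [-0.003 -0.001 -1.   ] F [-7.1  1.6  2.2] op 0.0272 g 100.7 q6 1.48
Ftool [-7.27 -0.74 -2.15]
tip rel mouth r,y,along [-0.0014 -0.0005 -0.0187]
```

Emit:
{"api": "arm_command", "payload": {
  "increments": [
    {"slide": [-0.0006, -0.0002, 0.0003], "spin": 0, "gripper": -0.6},
    {"slide": [-0.0012, -0.0002, 0.0006], "spin": 0, "gripper": -0.6},
    {"slide": [-0.0012, -0.0002, 0.0006], "spin": 0, "gripper": -0.6},
    {"slide": [-0.0012, -0.0002, 0.0006], "spin": 0, "gripper": -0.6}
  ]
}}

```text
t: 18.52
tool_pos: [0.4992, -0.0339, 0.2085]
tool_rot: [-3.135, 0.192, -0.001]
contact_force: [1.1, 1.4, -8.7]
opening: 0.0268
grip_force: 99.5
```

```bash
cat >> chk.py <<'E'
    p,M=h=None,None
E
sed -i '$d' chk.py
cat >> chk.py <<'E'
    M=R.from_rotvec(status.get_obs()["tool_rot"]).as_matrix();f=M.T@(status.get_obs()["contact_force"]+[0,0,3.2]);print("axial",(-f@[.4226,0,.9063]).round(1),"r",(f@[.9063,0,-.4226]).round(1),"y",f[1].round(1),"torque tool",(M.T@status.get_obs()["wrist_torque"]).round(2))
E
python3 chk.py
```

```text
File "chk.py", line 10
    M=R.from_rotvec(status.get_obs()["tool_rot"]).as_matrix();f=M.T@(status.get_obs()["contact_force"]+[0,0,3.2]);print("axial",(-f@[.4226,0,.9063]).round(1),"r",(f@[.9063,0,-.4226]).round(1),"y",f[1].round(1),"torque tool",(M.T@status.get_obs()["wrist_torque"]).round(2))
IndentationError: unexpected indent
```

```bash
sed -i '/__main__/d' chk.py; echo 'if __name__=="__main__": chk()' >> chk.py; sed -i '/return p,M/d' chk.py; python3 chk.py
```

```text
t 18.52 p [ 0.4992 -0.0339  0.2085] yaw -7.01 z [ 0.001  0.    -1.   ] F [ 1.1  1.4 -8.7] op 0.0268 g 99.5 q6 1.48
Ftool [ 0.9  -1.49  8.67]
tip rel mouth r,y,along [-0.0006  0.0006 -0.0203]
axial -5.3 r -1.5 y -1.5 torque tool [ 0.29 -0.08 -0.05]
```

Emit:
{"api": "arm_command", "payload": {
  "increments": [
    {"slide": [0.0004, 0, 0.001], "spin": 0, "gripper": -0.6},
    {"slide": [0.001, 0, 0.002], "spin": 0, "gripper": -0.6},
    {"slide": [0.001, 0, 0.002], "spin": 0, "gripper": -0.6},
    {"slide": [0.001, 0, 0.002], "spin": 0, "gripper": -0.6}
  ]
}}

```text
t: 18.85
tool_pos: [0.5003, -0.0346, 0.2071]
tool_rot: [3.135, -0.192, 0.0]
contact_force: [0.5, 0.1, -7.0]
opening: 0.027
grip_force: 99.7
```

```bash
python3 chk.py
```

```text
t 18.85 p [ 0.5003 -0.0346  0.2071] yaw -7.02 z [ 0.    -0.001 -1.   ] F [ 0.5  0.1 -7. ] op 0.027 g 99.7 q6 1.48
Ftool [ 0.49 -0.21  7.04]
tip rel mouth r,y,along [-0.001  -0.0001 -0.0221]
axial -3.7 r -1.2 y -0.2 torque tool [-0.08 -0.09  0.01]
```

Emit:
{"api": "arm_command", "payload": {
  "increments": [
    {"slide": [0.0005, 0, 0.001], "spin": 0, "gripper": -0.6},
    {"slide": [0.001, 0, 0.002], "spin": 0, "gripper": -0.6},
    {"slide": [0.0015, 0, 0.003], "spin": 0, "gripper": -0.6},
    {"slide": [0.0015, 0, 0.003], "spin": 0, "gripper": -0.6},
    {"slide": [0.0015, 0, 0.003], "spin": 0, "gripper": -0.6}
  ]
}}

```text
t: 19.27
tool_pos: [0.5016, -0.0345, 0.2048]
tool_rot: [3.135, -0.192, -0.001]
contact_force: [-5.8, -0.1, -0.4]
opening: 0.0268
grip_force: 100.6
```

```bash
python3 chk.py
```

```text
t 19.27 p [ 0.5016 -0.0345  0.2048] yaw -7.01 z [-0. -0. -1.] F [-5.8 -0.1 -0.4] op 0.0268 g 100.6 q6 1.48
Ftool [-5.77  0.78  0.4 ]
tip rel mouth r,y,along [-0.0013  0.0002 -0.0246]
axial 5.0 r -4.0 y 0.8 torque tool [-0.16 -0.94  0.04]
```

Emit:
{"api": "arm_command", "payload": {
  "increments": [
    {"slide": [0.0005, 0, 0.001], "spin": 0, "gripper": -0.6},
    {"slide": [0.001, 0, 0.002], "spin": 0, "gripper": -0.6},
    {"slide": [0.001, 0, 0.002], "spin": 0, "gripper": -0.6},
    {"slide": [0.001, 0, 0.002], "spin": 0, "gripper": -0.6}
  ]
}}

```text
t: 19.6
tool_pos: [0.5025, -0.0347, 0.2032]
tool_rot: [3.135, -0.192, -0.002]
contact_force: [-6.3, 0.8, 2.5]
opening: 0.027
grip_force: 100.8
```

```bash
python3 chk.py
```

```text
t 19.6 p [ 0.5025 -0.0347  0.2032] yaw -7.01 z [-0.001 -0.    -1.   ] F [-6.3  0.8  2.5] op 0.027 g 100.8 q6 1.48
Ftool [-6.33 -0.05 -2.46]
tip rel mouth r,y,along [-0.0013  0.0001 -0.0265]
axial 7.8 r -3.3 y -0.0 torque tool [-0.05 -1.26  0.01]
```

Emit:
{"api": "arm_command", "payload": {
  "increments": [
    {"slide": [-0.0005, 0, 0.001], "spin": 0, "gripper": -0.6},
    {"slide": [0, 0, 0.002], "spin": 0, "gripper": -0.6},
    {"slide": [0.0004, 0, 0.003], "spin": 0, "gripper": -0.6},
    {"slide": [0.0004, 0, 0.003], "spin": 0, "gripper": -0.6},
    {"slide": [0.0004, 0, 0.003], "spin": 0, "gripper": -0.6}
  ]
}}

```text
t: 20.02
tool_pos: [0.5032, -0.0348, 0.2008]
tool_rot: [3.135, -0.192, 0.0]
contact_force: [-7.1, 0.7, 4.2]
opening: 0.0268
grip_force: 101.0
```

```bash
python3 chk.py
```

```text
t 20.02 p [ 0.5032 -0.0348  0.2008] yaw -7.01 z [ 0. -0. -1.] F [-7.1  0.7  4.2] op 0.0268 g 101.0 q6 1.48
Ftool [-7.17  0.2  -4.2 ]
tip rel mouth r,y,along [-0.0013  0.0001 -0.029 ]
axial 9.7 r -3.4 y 0.2 torque tool [-0.08 -1.32  0.04]
```

Emit:
{"api": "arm_command", "payload": {
  "increments": [
    {"slide": [0.0003, 0, 0.001], "spin": 0, "gripper": -0.6},
    {"slide": [0.0007, 0, 0.002], "spin": 0, "gripper": -0.6},
    {"slide": [0.0007, 0, 0.002], "spin": 0, "gripper": -0.6},
    {"slide": [0.0007, 0, 0.002], "spin": 0, "gripper": -0.6}
  ]
}}

```text
t: 20.35
tool_pos: [0.504, -0.0348, 0.1991]
tool_rot: [3.135, -0.192, 0.0]
contact_force: [-8.0, -0.1, 6.4]
opening: 0.0272
grip_force: 101.2
```

```bash
python3 chk.py
```

```text
t 20.35 p [ 0.504  -0.0348  0.1991] yaw -7.01 z [ 0. -0. -1.] F [-8.  -0.1  6.4] op 0.0272 g 101.2 q6 1.48
Ftool [-7.94  1.09 -6.38]
tip rel mouth r,y,along [-0.0013  0.0001 -0.0308]
axial 12.0 r -3.2 y 1.1 torque tool [-0.03 -1.42  0.  ]
```

Emit:
{"api": "arm_command", "payload": {
  "increments": [
    {"slide": [0.0002, 0, 0.0004], "spin": 0, "gripper": -0.6},
    {"slide": [0.0004, 0, 0.0008], "spin": 0, "gripper": -0.6},
    {"slide": [0.0004, 0, 0.0008], "spin": 0, "gripper": -0.6},
    {"slide": [0.0004, 0, 0.0008], "spin": 0, "gripper": -0.6},
    {"slide": [0.0004, 0, 0.0008], "spin": 0, "gripper": -0.6},
    {"slide": [0.0004, 0, 0.0008], "spin": 0, "gripper": -0.6}
  ]
}}

```text
t: 20.85
tool_pos: [0.5043, -0.0349, 0.1984]
tool_rot: [3.135, -0.192, -0.0]
contact_force: [-7.8, 0.3, 6.3]
opening: 0.0271
grip_force: 101.2
```

```bash
python3 chk.py
python3 - <<'E'
from h import *
s=cam('scene','s8.png');m=mask(s,(2,120,60),(12,255,255))
a=cv2.inRange(cv2.cvtColor(cv2.imread('pics/s6.png'),cv2.COLOR_BGR2HSV),np.array((2,120,60)),np.array((12,255,255)))
for n,q in(("before",a),("now",m)):print(n,[(np.array(cv2.boundingRect(b))).tolist() for b in blobs(q,150) if 60<cv2.boundingRect(b)[0]<340 and cv2.boundingRect(b)[1]>150])
E
```

```text
t 20.85 p [ 0.5043 -0.0349  0.1984] yaw -7.0 z [-0. -0. -1.] F [-7.8  0.3  6.3] op 0.0271 g 101.2 q6 1.48
Ftool [-7.78  0.62 -6.29]
tip rel mouth r,y,along [-0.0013  0.0002 -0.0316]
axial 11.9 r -3.0 y 0.6 torque tool [-0.02 -1.53  0.04]
before [[201, 269, 31, 42], [305, 250, 29, 39], [84, 187, 72, 93]]
now [[201, 269, 30, 42], [305, 250, 29, 39], [84, 188, 72, 92]]
```

```bash
python3 -c "
from station import order
print(order.finish_job())"
```

```text
the job is handed in; nothing more can be done
None
```

The job is handed in: the arch stands upright and released about 0.24 m from the bearing, and the gun is snapped on the nipple, gripped and pressing at about 12 N (nose roughly 7.5 of 10 mm in, worked out from force and travel), at about 21 s; pot and cups look unmoved, but the gun's tilt is about 1–2° short of the nipple's 25°, and I viewed 11 pictures, one over the limit of 10.

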